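Raise the dust hood's window to its mark and start the fan

ROBOT

A 7-joint arm with a two-finger parallel gripper is mounted at the origin on a cart in front of the work surface, level with it; the furniture and walls round the work are solid. World frame = base frame: x ahead of the robot, y to its left, z up, the work surface at z = 0. Lengths are in m, angles in rad, forces in N, time in s.
With the tool pointing down it reaches from about 0.425 to 0.925 m from the base axis. Payload 6.8 kg.
Tool frame: the origin (TCP) lies between the finger pads; the fingertips stand 14 mm ahead of it and the grasp point (between the pads) lies 5 mm behind it; z points along the fingers, y is the line along which they close (so a half turn about z gives the same grasp; the last joint's range is limited). The gripper opens to 88 mm and grips with 3 to 60 N. Pads are 20 mm wide; open, the fingers measure 115 mm over their backs; the gripper's body (75 mm by 178 mm) begins 61 mm behind the grasp point.
Start: joints at [-1.212, 0.477, 0.022, 1.555, -0.011, 1.109, -0.083], TCP at [0.304, 0.603, 0.237] pointing down, gripper open.
Joint ranges: [-2.96, 2.96], [-0.34, 2.1], [-1.41, 1.46], [0.24, 2.44], [-1.37, 4.51], [0.17, 1.92], [-2.96, 2.96]. Speed limits (rad/s): [2.39, 2.39, 3.14, 3.14, 3.14, 3.14, 3.14].

INTERFACE

Orientations are given as a unit quaternion [x, y, z, w].
In Python, from rig import env, cams gives the robot as it stands.
- The arm moves only by the shell command python3 -m creep 'ROWS'. ROWS is JSON, a list of rows, each a list of 5 numbers: the shift along the tool's x, y, z in m, then the turn about the tool's z in degrees, then the opening, from 0 (shut) to 1 (fully open). In form: [[tx, ty, tz, yaw, gripper], ...]. A call has exactly 10 rows; each row shifts and turns the commanded pose from where the row before left it, along the tool's axes as they then stand; what a row does not reach is not made up. A row lasts 1/10 s, in which the tool goes at most 50 mm and 8.59 degrees, less where a joint would pass 70% of its speed; a pose out of reach is approached as far as the arm can. A call is refused whole if a number of a shift passes 0.05 or a number of a turn 8.59, either way. A call with a gripper value outside its range is refused whole. The fingers move at their own pace and stop on an object; the grip force is fixed at half the most. Time passes only in rows, so rows that do not move let the fingers close, or fill a call up. It gives the time, the measured TCP pose, the force, the opening and the grip force at its end, in the units of the state.
- env.observe(): the state, without advancing time (a new reading comes with each control period).
- cams.camera(name): name is "scene" or "top" or "wrist"; returns a dict with "color" (384x512x3 uint8, blue, green, red), "depth" (384x512 float32, m along the optical axis (not along the pixel's ray), 0 where there is no reading), "fx", "fy", "cx", "cy" (pixels), "R" (3x3) and "t" (3): a world point X has camera coordinates R X + t. Camera axes: x right, y down, z forward; pixel columns grow to the right and rows downward; lengths in m; the calibration is good to about 2 mm. A picture is of the moment at which its call begins.
- env.hand_in(): hands the job in; it is judged then, once.
The state is a dict: "clock": time; "joint_positions": joint angles; "dq": joint speeds; "tau": joint torques, N m; "position": TCP position; "tool_rot": TCP orientation; "force": force on the tool from outside, world axes, zero at the start; "torque": the same for the moment, N m; "grip_width": finger opening in m; "grip_force": force on a finger pad.
Only numpy, scipy, OpenCV 4.12 (cv2) and the standard library are available. Lean on these libraries where they do the work, as an engineer would, in place of code of your own. Each camera call takes 0.05 s, during which the arm holds its last target. There are 200 camera calls.

TASK

With the gripper's fingertips push the dust hood's sliding window up from beneath its lip until the top face of the lip is level with the point of the arrow on either post of the hood; it stays where it is left. Then press down the narrow button, which starts the fan, and let it go. Only push: do not pinch the lip, do not press the wide button, leave the loose things where they are, and do not start the fan before the window is at its mark.

Things in the scene. Friction and masses are not known exactly. Their poses are not given: they have to be found in the camera images.
- hood: Grey dust hood fixed on the bench, 380 mm wide, 235 mm deep, 450 mm high to the tops of its two white posts. Origin on the bench under the middle of the sliding window; x points into the hood (away from the robot), y to the hood's left, z up. Below the window is a 60 mm high plinth whose front lies 15 mm behind the origin. The posts stand at y = 160 to 200 mm and -160 to -200 mm, their front faces at x = -18 mm.
- window (a joint): Sliding window: 310 mm wide, 190 mm high aluminium frame with a clear pane, 12 mm thick about the hood's x = 0. Value in m: 0 closed, grows as it rises straight up, 0.18 at the top stop. Counterweighted, about 3 N of rubbing: it stays wherever it is left and can be pushed up or down.
- lip_under (a point): Lower half of the window's lip. The lip is an aluminium ledge 300 mm long (y), 12 mm thick (two 6 mm layers), at the window's lower edge, sticking out 45 mm from the window towards the robot; nothing is beneath it but the bench. Origin at the middle of the lip's front lower edge; axes as the hood's (x into the hood, so the ledge covers x = 0 to 45 mm). The underside is 70 mm above the bench when the window is closed.
- lip_top (a point): Upper half of the same lip. Origin at the middle of its front upper edge, in the lip's top face, 12 mm straight above the origin of lip_under; axes as the hood's.
- arrow: The mark: two equal dark steel arrow plates, each 45 mm long, 34 mm high, 10 mm thick, fixed at one height on the fronts of the hood's two posts, a height that differs from run to run. They point inward, at the ends of the lip. Origin midway between the two points, 23 mm before the window's middle plane; its height is that of the points, to which the lip's top face is to be raised.
- fan (a joint): Travel of the narrow button (starts the fan) in m: 0 up, 0.006 fully down, where its stop is. Sprung, 5 N takes it fully down, and it comes up again when let go.
- fan_top (a point): Centre of the top of the narrow button: round, black, 22 mm wide, pressed straight down, on a grey box 75 x 75 x 40 mm fixed on the bench; its top is 58 mm above the bench. The two button boxes stand left and right in front of the hood, and may be either way round.
- stop (a joint): Travel of the wide button (not to be pressed) in m: 0 up, 0.006 fully down.
- stop_top (a point): Centre of the top of the wide button: round, black, 48 mm wide, on an equal grey box; leave it alone.
- slate_house: Loose slate bird house, 160 x 163 x 180 mm, standing inside the hood; origin under its centre. Leave it.
- slate_chisel: Loose steel chisel, 298 mm long, 21 mm high, lying crosswise on the bench before the hood; origin under its centre. Leave it.
- slate_part_8: Loose slate offcut 50 x 63 x 8 mm on the bench before the hood; origin under its centre. Leave it.
- slate_part_5: Loose slate offcut 45 x 60 x 8 mm on the bench before the hood; origin under its centre. Leave it.
- pencil: Loose red carpenter's pencil, 178 mm long, left of the hood; origin under its centre. Leave it.
- slate_part_6: Loose slate offcut 62 x 96 x 8 mm, left of the hood; origin under its centre. Leave it.
- file: Loose file with wooden handle, 291 mm long, 27 mm high, right of the hood; origin under its centre. Leave it.
Not all that is in view belongs to the job. Leave any red look-alike of the part that bears fan alone.

How it is judged:
On the way, in this order (a step that is already met when the one before it is completed fails the run):
1. a fingertip pushes on the lip's lower half (contact force between the fingers and window_c5 above 0.5 N), for 0.1 s.
2. the lip's top face is level with the arrows' points within 10 mm (z of lip_top in the frame of arrow between -0.01 and 0.01 m), for 0.3 s.
3. the narrow button is pressed down (value of joint fan above 0.004 m), for 0.1 s.
At the end, for the whole second after the job is handed in: The window rests with its lip's top face within 10 mm of the height of the arrows' points, the narrow button has been pressed (more than 4 of its 6 mm) and is up again, the wide button is up, and no loose thing is more than 25 mm from its start (all of step 2 and velocity of joint window between -0.01 and 0.01 m/s and value of joint each of fan, stop below 0.002 m and distance of each of slate_house, slate_chisel, slate_part_8, slate_part_5, pencil, slate_part_6, file from where it was at the start of the episode below 0.025 m); the robot touches nothing.
It fails at once if the lip is pinched (fingers press its top and its underside at once) (contact force between the fingers and window_c6 above 1 N and contact force between the fingers and window_c5 above 1 N).
It fails at once if the wide button is pressed (value of joint stop above 0.003 m).
It fails at once if the fan is started while the window is more than 15 mm off its mark (value of joint fan above 0.003 m and not (z of lip_top in the frame of arrow between -0.015 and 0.015 m)).
It fails at once if a loose thing is shifted more than 25 mm (distance of any of slate_house, slate_chisel, slate_part_8, slate_part_5, pencil, slate_part_6, file from where it was at the start of the episode above 0.025 m).
It also fails if it takes over 54 s, if anything falls off the work surface, if the arm or the gripper's body presses on something with over 40 N, if the wrist force passes 120 N, or if a joint passes its speed limit or range.

## Working session

There is one attempt and no reset: what is moved stays moved. The work goes in short steps, Python scripts to look and compute and a shell command to move; the robot and the scene stay as the last step left them, time stands still between calls to the robot, and variables do not carry over. Pictures are saved under pics/ and viewed, at most 10 in all, crops included, and the job is handed in when it is done.

```bash
ls; mkdir -p pics
python3 - <<'E'
from rig import env,cams
import cv2,numpy as np
o=env.observe(); print({k:np.round(o[k],3) for k in o})
ims=[]
for n in ["scene","top"]:
    c=cams.camera(n); np.savez(f"{n}.npz",**c); cv2.imwrite(f"pics/{n}0.png",c["color"])
    print(n,c["fx"],c["cx"],c["cy"],np.round(c["R"],3).tolist(),np.round(c["t"],3), -np.array(c["R"]).T@c["t"])
E
```

```text
pics
{'clock': np.float64(0.0), 'joint_positions': array([-1.212,  0.478,  0.022,  1.556, -0.012,  1.109, -0.083]), 'dq': array([ 0.   , -0.002, -0.001, -0.001, -0.001,  0.   , -0.001]), 'tau': array([-0.0000e+00, -5.8286e+01,  1.5350e+00, -2.7260e+01, -5.4000e-02,
        1.7000e-02,  0.0000e+00]), 'position': array([0.304, 0.602, 0.236]), 'tool_rot': array([ 0.231,  0.973, -0.001, -0.   ]), 'force': array([-0.089,  0.257,  0.689]), 'torque': array([ 0.031,  0.026, -0.012]), 'grip_force': np.float64(0.0), 'grip_width': np.float64(0.088)}
scene 469.28832385052567 254.97895951528974 189.27776010196388 [[0.575, -0.818, -0.022], [-0.467, -0.306, -0.83], [0.672, 0.487, -0.558]] [-0.335  0.377  1.354] [-0.54047619 -0.81819335  1.06101135]
top 395.1864247686492 255.13853044555296 193.28280986753722 [[-0.021, -1.0, -0.016], [-0.994, 0.022, -0.105], [0.105, 0.014, -0.994]] [0.016 0.613 1.424] [ 0.46016137 -0.01811873  1.480291  ]
```

View pics/scene0.png

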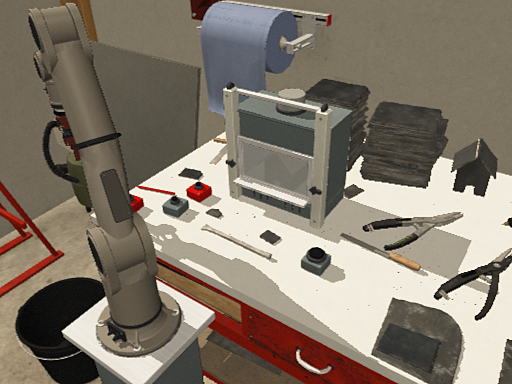

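View pics/top0.png

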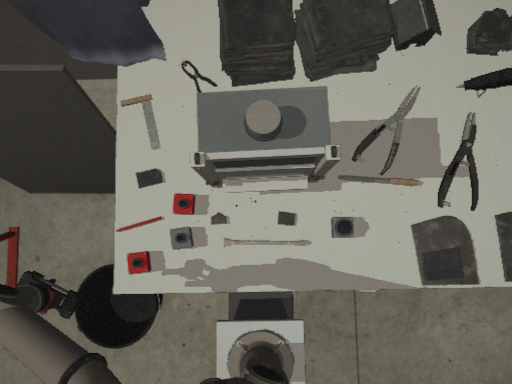

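Scene: the narrow grey button is at about (176,201) and the wide one at (315,253). The lip runs from (243,184) to (308,206), and the arrows are at (231,163) and (314,191). In the top view the fan button is at (181,238), with red look-alikes at (184,204) and (138,263).

```bash
cat > h.py <<'E'
import numpy as np
def load(n): return dict(np.load(n+".npz"))
def cloud(c):
    v,u=np.mgrid[:384,:512]; z=c["depth"]
    P=np.stack([(u-c["cx"])/c["fx"]*z,(v-c["cy"])/c["fy"]*z,z],-1)
    return (P-c["t"])@c["R"]
def ray(c,u,v,zp):
    d=np.array([(u-c["cx"])/c["fx"],(v-c["cy"])/c["fy"],1])@c["R"]; o=-c["R"].T@c["t"]
    return o+d*(zp-o[2])/d[2]
E
python3 - <<'E'
from h import *; import cv2
c=load("scene"); P=cloud(c); g=c["color"].max(2); t=load("top"); Q=cloud(t)
im=c["color"][80:240,160:350]; cv2.imwrite("pics/crop.png",cv2.resize(im,None,fx=4,fy=4,interpolation=cv2.INTER_CUBIC)[:600])
for nm,c_,P_,(u0,u1,v0,v1) in [("fanS",c,P,(166,187,194,212)),("fanT",t,Q,(172,190,229,247)),("wideT",t,Q,(332,355,217,239)),("arrL",c,P,(222,242,152,174)),("arrR",c,P,(304,324,180,202))]:
    R=P_[v0:v1,u0:u1]; G=c_["color"][v0:v1,u0:u1].max(2)
    m=(G<60)&(R[...,2]>0.03); v,u=np.nonzero(m); print(nm,m.sum(),"px",u.mean()+u0,v.mean()+v0,"med",np.median(R[m],0).round(4),"min",R[m].min(0).round(3),"max",R[m].max(0).round(3))
R=Q[160:200,215:315].reshape(-1,3); k=(R[:,2]>.06)&(R[:,2]<.11); print("lipT",k.sum(),R[k].min(0),R[k].max(0),np.median(R[k],0))
R=P[170:215,235:315].reshape(-1,3); k=(abs(R[:,2]-.082)<.006); print("lipS",k.sum(),np.percentile(R[k],[2,50,98],0).round(3))
E
```

```text
fanS 59 px 175.1864406779661 200.5084745762712 med [0.4487 0.2709 0.0505] min [0.432 0.24  0.031] max [0.473 0.288 0.062]
fanT 70 px 180.7 237.44285714285715 med [0.4569 0.2721 0.0546] min [0.444 0.258 0.038] max [0.473 0.292 0.067]
wideT 193 px 344.12435233160625 226.6424870466321 med [ 0.4823 -0.3128  0.0598] min [ 0.457 -0.343  0.046] max [ 0.511 -0.018  1.48 ]
arrL 34 px 230.55882352941177 163.0 med [0.6333 0.141  0.1637] min [0.629 0.124 0.151] max [0.639 0.164 0.177]
arrR 50 px 314.64 190.58 med [ 0.6421 -0.2081  0.1656] min [ 0.636 -0.23   0.15 ] max [ 0.654 -0.192  0.176]
lipT 1049 [ 0.61177062 -0.2112766   0.06011972] [0.67077234 0.14683545 0.10999946] [ 0.63892973 -0.03016222  0.10639461]
lipS 14 [[ 0.65  -0.208  0.077]
 [ 0.653 -0.199  0.082]
 [ 0.661 -0.18   0.087]]
```

View pics/crop.png

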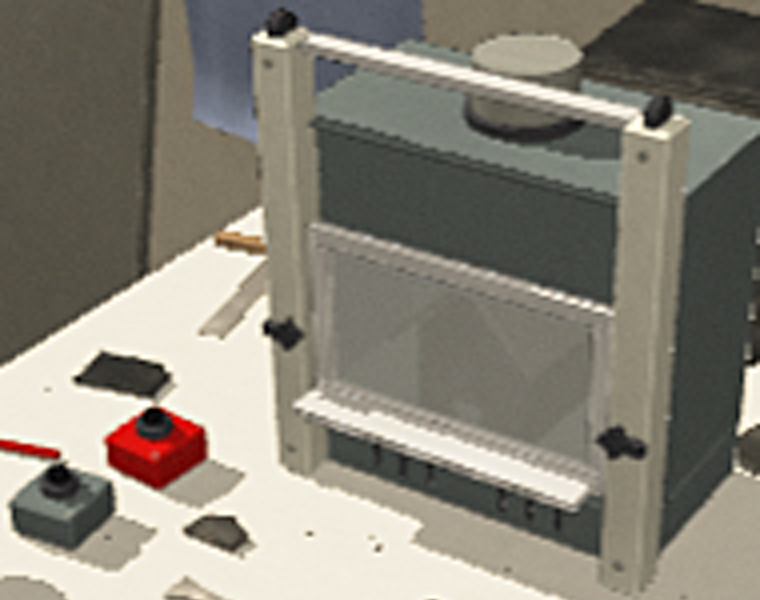

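```bash
python3 -m creep '[[-0.0355,-0.038,-0.015,0,0],[-0.0355,-0.038,-0.015,0,0],[-0.0355,-0.038,-0.015,0,0],[-0.0355,-0.038,-0.015,0,0],[-0.0355,-0.038,-0.015,0,0],[-0.0355,-0.038,-0.015,0,0],[-0.0355,-0.038,-0.015,0,0],[-0.0355,-0.038,-0.015,0,0],[-0.0355,-0.038,-0.015,0,0],[-0.0355,-0.038,-0.015,0,0]]'
python3 - <<'E'
from h import *
from rig import env; print({k:np.round(v,3) for k,v in env.observe().items() if k in("joint_positions","position","tool_rot")})
c=load("scene"); P=cloud(c); t=load("top"); Q=cloud(t)
R=Q[165:200,222:306].reshape(-1,3); h,e=np.histogram(R[:,2],bins=np.arange(0,.3,.006)); print([(round(a,3),int(n)) for a,n in zip(e,h) if n>25])
k=(R[:,2]>.098)&(R[:,2]<.116); print("lipT",np.percentile(R[k],[2,50,98],0).round(3))
R=P[175:215,235:312].reshape(-1,3); k=(R[:,2]>.06)&(R[:,0]>.59)&(R[:,0]<.66); h,e=np.histogram(R[k][:,2],bins=np.arange(.06,.2,.006)); print([(round(a,3),int(n)) for a,n in zip(e,h)])
k&=(R[:,2]<.112)&(R[:,2]>.098);print("lipS",np.percentile(R[k],[2,50,98],0).round(3))
E
```

```text
clock: 1.1
position: [0.4386, 0.1396, 0.3756]
tool_rot: [0.231, 0.973, 0.0, -0.0]
force: [0.6, 0.2, -0.8]
grip_width: 0.0114
grip_force: 0.0
{'joint_positions': array([-0.726, -0.012,  0.282,  1.864,  0.003,  1.289,  0.659]), 'position': array([0.439, 0.14 , 0.376]), 'tool_rot': array([ 0.231,  0.973,  0.   , -0.   ])}
[(np.float64(0.0), 210), (np.float64(0.096), 49), (np.float64(0.102), 671), (np.float64(0.108), 468), (np.float64(0.114), 32), (np.float64(0.162), 28), (np.float64(0.174), 29), (np.float64(0.21), 28), (np.float64(0.216), 26), (np.float64(0.222), 26), (np.float64(0.258), 39), (np.float64(0.264), 49), (np.float64(0.27), 240), (np.float64(0.276), 97)]
lipT [[ 0.614 -0.17   0.101]
 [ 0.64  -0.031  0.107]
 [ 0.665  0.11   0.114]]
[(np.float64(0.06), 6), (np.float64(0.066), 1), (np.float64(0.072), 5), (np.float64(0.078), 3), (np.float64(0.084), 3), (np.float64(0.09), 40), (np.float64(0.096), 122), (np.float64(0.102), 534), (np.float64(0.108), 117), (np.float64(0.114), 14), (np.float64(0.12), 15), (np.float64(0.126), 11), (np.float64(0.132), 12), (np.float64(0.138), 6), (np.float64(0.144), 6), (np.float64(0.15), 11), (np.float64(0.156), 7), (np.float64(0.162), 5), (np.float64(0.168), 8), (np.float64(0.174), 2), (np.float64(0.18), 3), (np.float64(0.186), 1), (np.float64(0.192), 0)]
lipS [[ 0.609 -0.178  0.099]
 [ 0.634 -0.033  0.106]
 [ 0.659  0.115  0.11 ]]
```

```bash
python3 -m creep '[[0,0,-0.05,-3,0],[0,0,-0.05,-3,0],[0,0,-0.05,-3,0],[0,0,-0.05,-3,0],[0,0,-0.05,-3,0],[0,0,-0.05,-3,0],[0,0,-0.05,-3,0],[0,0,-0.05,-3,0],[0,0,-0.05,-3,0],[0,0,-0.05,0,0]]'
python3 - <<'E'
from rig import env;import numpy as np; print({k:np.round(v,3) for k,v in env.observe().items() if k in("joint_positions","position","tool_rot")})
E
```

```text
clock: 2.1
position: [0.4291, 0.1372, 0.7376]
tool_rot: [-0.0, 0.997, 0.033, 0.07]
force: [0.4, -0.8, 0.5]
grip_width: 0.0004
grip_force: 0.0
{'joint_positions': array([-0.08 , -0.014, -0.354,  1.084, -0.007,  1.915,  1.134]), 'position': array([0.429, 0.137, 0.738]), 'tool_rot': array([-0.   ,  0.997,  0.033,  0.07 ])}
```

```bash
python3 -m creep '[[0,0,-0.05,0,0],[0,0,-0.05,0,0],[0,0,-0.05,0,0],[0,0,-0.05,0,0],[0,0,-0.05,0,0],[0,0,-0.05,0,0],[0,0,-0.05,0,0],[0,0,-0.05,0,0],[0,0,0,0,0],[0,0,0,0,0]]'
python3 - <<'E'
from rig import env;import numpy as np; from scipy.spatial.transform import Rotation as R
o=env.observe();print({k:np.round(v,3) for k,v in o.items() if k in("joint_positions","position","tool_rot")}); print(R.from_quat(o["tool_rot"]).as_matrix().round(3))
E
```

```text
clock: 3.1
position: [0.3614, 0.1081, 0.8596]
tool_rot: [0.002, 0.977, 0.081, 0.195]
force: [0.4, -0.4, -0.1]
grip_width: 0.0004
grip_force: 0.0
{'joint_positions': array([ 0.155, -0.164, -0.409,  0.95 , -0.126,  1.915,  1.236]), 'position': array([0.361, 0.108, 0.86 ]), 'tool_rot': array([0.002, 0.977, 0.081, 0.195])}
[[-0.924 -0.029  0.382]
 [ 0.035  0.987  0.159]
 [-0.382  0.16  -0.91 ]]
```

```bash
python3 -m creep '[[-0.03,-0.014,-0.034,0,0],[-0.03,-0.014,-0.034,0,0],[-0.03,-0.014,-0.034,0,0],[-0.03,-0.014,-0.034,0,0],[-0.03,-0.014,-0.034,0,0],[-0.03,-0.014,-0.034,0,0],[-0.03,-0.014,-0.034,0,0],[-0.03,-0.014,-0.034,0,0],[-0.03,-0.014,-0.034,0,0],[-0.03,-0.014,-0.034,0,0]]'
cat > s.py <<'E'
from rig import env;import numpy as np; from scipy.spatial.transform import Rotation as R
o=env.observe();print(o["clock"],*[np.round(o[k],3) for k in("joint_positions","position","force")]); M=R.from_quat(o["tool_rot"]).as_matrix(); print(M.round(3)); print("tip",(np.array(o["position"])+.014*M[:,2]).round(4))
E
python3 s.py
```

```text
clock: 4.1
position: [0.4626, -0.0711, 0.9986]
tool_rot: [0.011, 0.931, 0.106, 0.349]
force: [-0.3, -0.1, 0.2]
grip_width: 0.0005
grip_force: 0.0
4.1 [ 0.526  0.09  -0.371  0.439 -0.286  1.915  1.519] [ 0.463 -0.071  0.999] [-0.324 -0.063  0.249]
[[-0.757 -0.053  0.652]
 [ 0.096  0.977  0.19 ]
 [-0.647  0.206 -0.734]]
tip [ 0.4717 -0.0685  0.9883]
```

```bash
python3 -m creep '[[-0.032,-0.003,-0.014,0,0],[-0.032,-0.003,-0.014,0,0],[-0.032,-0.003,-0.014,0,0],[-0.032,-0.003,-0.014,0,0],[-0.032,-0.003,-0.014,0,0],[-0.032,-0.003,-0.014,0,0],[0,0,0,0,0],[0,0,0,0,0],[0,0,0,0,0],[0,0,0,0,0]]'; python3 s.py
```

```text
clock: 5.1
position: [0.5114, -0.0965, 1.0388]
tool_rot: [0.017, 0.907, 0.111, 0.405]
force: [0.1, 0.2, -0.0]
grip_width: 0.0006
grip_force: 0.0
5.1 [ 0.123  0.22   0.613  0.243 -0.848  1.915  1.583] [ 0.511 -0.097  1.039] [ 0.075  0.197 -0.023]
[[-0.672 -0.059  0.739]
 [ 0.12   0.975  0.187]
 [-0.731  0.214 -0.648]]
tip [ 0.5217 -0.0939  1.0298]
```

```bash
python3 -m creep '[[0.036,-0.007,0.027,0,0],[0.036,-0.007,0.027,0,0],[0.036,-0.007,0.027,0,0],[0.036,-0.007,0.027,0,0],[0.036,-0.007,0.027,0,0],[0.036,-0.007,0.027,0,0],[0.036,-0.007,0.027,0,0],[0.036,-0.007,0.027,0,0],[0.036,-0.007,0.027,0,0],[0.036,-0.007,0.027,0,0]]'; python3 s.py
```

```text
clock: 6.1
position: [0.4792, -0.0562, 0.7778]
tool_rot: [0.029, 0.903, 0.118, 0.413]
force: [-2.2, 0.2, 0.5]
grip_width: 0.0003
grip_force: 0.0
6.1 [ 0.211 -0.337  0.005  1.511 -0.384  1.163  1.726] [ 0.479 -0.056  0.778] [-2.189  0.232  0.482]
[[-0.657 -0.046  0.752]
 [ 0.149  0.971  0.189]
 [-0.739  0.236 -0.631]]
tip [ 0.4898 -0.0536  0.7689]
```

```bash
python3 -m creep '[[0,0,0,-8.5,0],[0,0,0,-8.5,0],[0.04,0.001,0.028,0,0],[0.04,0.001,0.028,0,0],[0.04,0.001,0.028,0,0],[0.04,0.001,0.028,0,0],[0.04,0.001,0.028,0,0],[0.04,0.001,0.028,0,0],[0.04,0.001,0.028,0,0],[0.04,0.001,0.028,0,0]]'; python3 s.py
```

```text
clock: 7.1
position: [0.4796, -0.0675, 0.4423]
tool_rot: [-0.114, 0.901, 0.063, 0.414]
force: [0.9, 0.3, -0.0]
grip_width: 0.0004
grip_force: 0.0
7.1 [ 0.603 -0.314 -0.236  2.208 -0.924  0.692  2.746] [ 0.48  -0.067  0.442] [ 0.92   0.317 -0.014]
[[-0.631 -0.258  0.731]
 [-0.154  0.966  0.209]
 [-0.76   0.019 -0.649]]
tip [ 0.4898 -0.0645  0.4332]
```

```bash
python3 -m creep '[[0.025,0,0.023,0,0],[0.025,0,0.023,0,0],[0.025,0,0.023,0,0],[0.025,0,0.023,0,0],[0.025,0,0.023,0,0],[0.025,0,0.023,0,0],[0.025,0,0.023,0,0],[0.025,0,0.023,0,0],[0,0,0,0,0],[0,0,0,0,0]]'; python3 s.py
python3 - <<'E'
from rig import cams; import cv2,numpy as np
a=cams.camera("scene");b=cams.camera("wrist"); np.savez("wr.npz",**b)
s=cv2.resize(a["color"][90:300,150:430],None,fx=1.83,fy=1.83)
cv2.imwrite("pics/b.png",np.hstack([cv2.resize(a["color"][100:292,180:380],(400,384)),cv2.resize(b["color"],(400,300),interpolation=cv2.INTER_AREA)[:300].repeat(1,0) if 0 else cv2.copyMakeBorder(cv2.resize(b["color"],(400,300)),0,84,0,0,cv2.BORDER_CONSTANT)]))
E
```

```text
clock: 8.1
position: [0.498, -0.0731, 0.3157]
tool_rot: [-0.116, 0.899, 0.065, 0.417]
force: [-0.2, -0.4, -0.2]
grip_width: 0.0003
grip_force: 0.0
8.1 [-0.51  -0.275  0.691  2.431 -1.001  0.255  2.958] [ 0.498 -0.073  0.316] [-0.154 -0.362 -0.223]
[[-0.625 -0.262  0.735]
 [-0.154  0.965  0.213]
 [-0.765  0.02  -0.644]]
tip [ 0.5083 -0.0701  0.3067]
```

View pics/b.png

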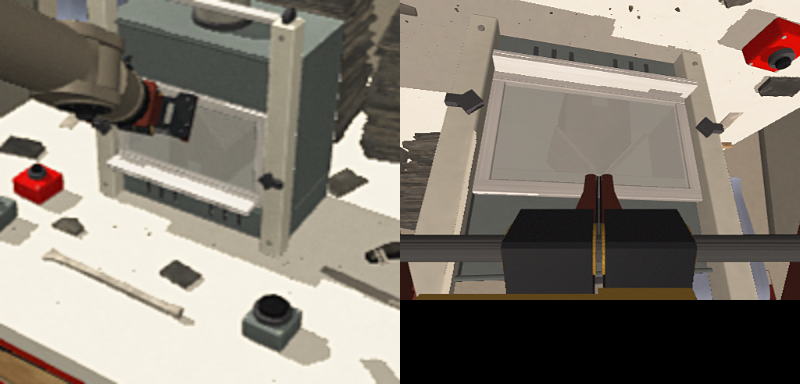

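The arm, tilted 50°, hangs in front of the window. Joints 4 and 7 are at their limits, so I'll fit a kinematic model to the logged poses to find which tilts are feasible at the lip.

```bash
cat > fk.py <<'E'
import numpy as np
from scipy.spatial.transform import Rotation as R
from scipy.optimize import least_squares
D=[([-1.212,.478,.022,1.556,-.012,1.109,-.083],[.304,.602,.236],[.231,.973,-.001,0]),
([-.726,-.012,.282,1.864,.003,1.289,.659],[.439,.14,.376],[.231,.973,0,0]),
([-.08,-.014,-.354,1.084,-.007,1.915,1.134],[.429,.137,.738],[0,.997,.033,.07]),
([.155,-.164,-.409,.95,-.126,1.915,1.236],[.361,.108,.86],[.002,.977,.081,.195]),
([.526,.09,-.371,.439,-.286,1.915,1.519],[.463,-.071,.999],[.011,.931,.106,.349]),
([.123,.22,.613,.243,-.848,1.915,1.583],[.511,-.097,1.039],[.017,.907,.111,.405]),
([.211,-.337,.005,1.511,-.384,1.163,1.726],[.479,-.056,.778],[.029,.903,.118,.413]),
([.603,-.314,-.236,2.208,-.924,.692,2.746],[.48,-.067,.442],[-.114,.901,.063,.414]),
([-.51,-.275,.691,2.431,-1.001,.255,2.958],[.498,-.073,.316],[-.116,.899,.065,.417])]
S=[(-1,1,s3,1,s5,1,s7) for s3 in(1,-1) for s5 in(1,-1) for s7 in(1,-1)]
def fk(q,p,s):
    # p: L0,L1,L2,L3, off1,off7, x-offsets a0,a1,a2,a3
    T=R.identity(); x=np.zeros(3)
    A="zyzyzyz"; off=[p[4],p[10],p[11],p[12],p[13],p[14],p[5]]; Ls={0:(p[6],p[0]),2:(p[7],p[1]),4:(p[8],p[2]),6:(p[9],p[3])}
    for i in range(7):
        T=T*R.from_euler(A[i],s[i]*q[i]+off[i])
        if i in Ls: x=x+T.apply([Ls[i][0],0,Ls[i][1]])
    return x,T
def res(p,s):
    r=[]
    for q,x,o in D:
        X,T=fk(q,p,s); r+=list((X-x)*3)+list((T.inv()*R.from_quat(o)).as_rotvec())
    return np.array(r+list(1e-3*np.array(p[6:])))
def fit():
    best=None
    for s in S:
        for o7 in(0,np.pi/2,np.pi,-np.pi/2):
            f=least_squares(res,[.36,.42,.4,.25,0,o7]+[0]*9,args=(s,))
            if best is None or f.cost<best[0]: best=(f.cost,f.x,s)
    return best
if __name__=="__main__":
    c,p,s=fit(); print(c,p.round(3),s,abs(res(p,s)).max()); np.savez("fk.npz",p=p,s=s)
E
python3 fk.py
```

```text
0.014934611599226629 [ 0.239  0.549  0.469  0.303 -0.039  1.501  0.013 -0.008 -0.033 -0.029
 -0.007 -0.042  0.022  0.011  0.01 ] (-1, 1, -1, 1, -1, 1, -1) 0.04855788076182077
```

```bash
cat > feas.py <<'E'
from fk import *
d=np.load("fk.npz"); p,s=d["p"],d["s"]
lo=np.array([-2.96,-.34,-1.41,.24,-1.37,.17,-2.96])+.08; hi=np.array([2.96,2.1,1.46,2.44,4.51,1.92,2.96])-.08
rng=np.random.default_rng(0)
def solve(tip,z,n=25,q0=None):
    z=np.array(z)/np.linalg.norm(z); B=None
    def f(q):
        X,T=fk(q,p,s); M=T.as_matrix(); return np.r_[(X+.014*M[:,2]-tip)*5,M[:,2]-z]
    for i in range(n):
        r=least_squares(f,rng.uniform(lo,hi) if q0 is None else np.clip(q0,lo,hi),bounds=(lo,hi),max_nfev=60)
        if B is None or r.cost<B[0]: B=(r.cost,r.x)
        if B[0]<1e-6: break
    X,T=fk(B[1],p,s); return B[0],B[1],T.as_matrix()
if __name__=="__main__":
  for tip in ([.63,-.05,.06],[.56,-.05,.06],[.5,-.05,.3]):
    for t in (20,30,40,50):
      for b in (0,):
        t_,b_=np.radians([t,b]); c,q,M=solve(np.array(tip),[np.sin(t_)*np.cos(b_),np.sin(t_)*np.sin(b_),-np.cos(t_)])
        print(tip,t,"%.5f"%c,q.round(2),M[:,1].round(2))
E
timeout 300 python3 feas.py
```

```text
[0.63, -0.05, 0.06] 20 0.00000 [ 0.87  0.92 -1.27  2.05  1.45  0.81 -0.99] [0.92 0.22 0.33]
[0.63, -0.05, 0.06] 30 0.00000 [ 0.87  0.71 -1.    2.1   1.61  0.43  2.52] [-0.66 -0.64 -0.38]
[0.63, -0.05, 0.06] 40 0.00000 [ 0.55  0.53 -0.63  2.16  2.44  0.25  2.88] [ 0.33 -0.9   0.28]
[0.63, -0.05, 0.06] 50 0.00000 [ 0.6   0.65 -0.75  2.29  2.77  0.62 -2.65] [ 0.64 -0.09  0.76]
[0.56, -0.05, 0.06] 20 0.00000 [ 0.78  0.5  -0.79  2.24  1.08  0.29  1.82] [-0.85  0.43 -0.31]
[0.56, -0.05, 0.06] 30 0.00000 [ 0.94  0.62 -1.02  2.24  1.72  0.37  2.51] [-0.59 -0.73 -0.34]
[0.56, -0.05, 0.06] 40 0.00000 [-0.36  0.44  0.38  2.36  3.62  0.37  2.63] [0.76 0.05 0.64]
[0.56, -0.05, 0.06] 50 0.00094 [ 0.66  0.5  -0.68  2.36  2.97  0.48  1.71] [-0.16 -0.97 -0.19]
[0.5, -0.05, 0.3] 20 0.00000 [ 1.31 -0.17 -1.11  2.12 -0.34  0.76  2.87] [-0.74  0.62 -0.27]
[0.5, -0.05, 0.3] 30 0.00000 [ 0.36 -0.18 -0.28  2.28 -0.24  0.5   1.84] [0. 1. 0.]
[0.5, -0.05, 0.3] 40 0.00000 [ 0.41 -0.2  -0.26  2.34 -0.57  0.33 -2.84] [-0.72  0.33 -0.61]
[0.5, -0.05, 0.3] 50 0.00000 [ 0.81 -0.26 -0.67  2.35 -1.23  0.28 -0.71] [-0.21 -0.95 -0.25]
```

```bash
cat > sim.py <<'E'
from fk import *
d=np.load("fk.npz"); p,s=d["p"],d["s"]
lo=np.array([-2.96,-.34,-1.41,.24,-1.37,.17,-2.96]); hi=np.array([2.96,2.1,1.46,2.44,4.51,1.92,2.96])
def step(q,x,T):
    def f(k):
        X,t=fk(k,p,s); return np.r_[(X-x)*10,(T.inv()*t).as_rotvec()*2,(k-q)*.02]
    r=least_squares(f,np.clip(q,lo+1e-6,hi-1e-6),bounds=(lo,hi),max_nfev=8); return r.x
def run(q,x,T,way,yaw=0,verbose=1):
    n=0
    for w in way:
        w=np.array(w,float); k=max(1,int(np.linalg.norm(w-x)/.025)); x0=x
        for i in range(1,k+1):
            q=step(q,x0+(w-x0)*i/k,T); X,t=fk(q,p,s)
            x=x0+(w-x0)*i/k
        X,t=fk(q,p,s); print(w,"err %.3f rot %.2f"%(np.linalg.norm(X-w),(T.inv()*t).magnitude()),q.round(2))
    return q
if __name__=="__main__":
    q=np.array(D[-1][0]); x,T=fk(q,p,s)
    for yaw in (20,60,100):
        print("yaw",yaw); q1=q; 
        for a in range(5,yaw+1,5): q1=step(q1,x,T*R.from_euler("z",a,degrees=True))
        print(q1.round(2)); T1=T*R.from_euler("z",yaw,degrees=True)
        for y in (.25,.35):
            print("A",y);run(q1,x,T1,[[.5,0,.45],[.5,y,.4],[.55,y,.15],[.55,.08,.15],[.55,.06,.07],[.62,.05,.07],[.62,.05,.15]])
E
timeout 400 python3 sim.py
```

```text
yaw 20
[-0.41 -0.26  0.58  2.44 -1.05  0.26  2.62]
A 0.25
[0.5  0.   0.45] err 0.006 rot 0.02 [ 0.17 -0.34 -0.1   2.22 -0.65  0.53  1.99]
[0.5  0.25 0.4 ] err 0.000 rot 0.00 [ 0.15 -0.25 -0.74  2.24  0.29  0.26  0.59]
[0.55 0.25 0.15] err 0.000 rot 0.00 [ 0.01  0.45 -0.74  2.33  2.33  0.62 -1.3 ]
[0.55 0.08 0.15] err 0.000 rot 0.00 [ 0.55  0.39 -0.85  2.43  2.86  0.46 -1.48]
[0.55 0.06 0.07] err 0.006 rot 0.03 [ 0.52  0.65 -0.76  2.44  2.94  0.65 -1.4 ]
[0.62 0.05 0.07] err 0.000 rot 0.00 [ 0.52  0.69 -0.73  2.31  2.96  0.59 -1.38]
[0.62 0.05 0.15] err 0.000 rot 0.00 [ 0.6   0.47 -0.81  2.29  2.91  0.36 -1.42]
A 0.35
[0.5  0.   0.45] err 0.006 rot 0.02 [ 0.17 -0.34 -0.1   2.22 -0.65  0.53  1.99]
[0.5  0.35 0.4 ] err 0.000 rot 0.00 [ 0.43 -0.13 -1.24  2.1   0.76  0.4   0.01]
[0.55 0.35 0.15] err 0.000 rot 0.00 [-0.04  0.65 -0.98  2.21  2.08  0.89 -1.09]
[0.55 0.08 0.15] err 0.000 rot 0.00 [ 0.75  0.52 -1.1   2.44  2.62  0.54 -1.17]
[0.55 0.06 0.07] err 0.006 rot 0.03 [ 0.52  0.65 -0.75  2.44  2.95  0.65 -1.41]
[0.62 0.05 0.07] err 0.000 rot 0.00 [ 0.51  0.69 -0.73  2.31  2.96  0.59 -1
[... 1755 characters left out ...]
 rot 0.00 [ 0.61  0.73 -0.92  2.28  2.71  0.58 -2.52]
[0.62 0.05 0.15] err 0.000 rot 0.00 [ 0.68  0.49 -0.98  2.25  2.59  0.35 -2.51]
A 0.35
[0.5  0.   0.45] err 0.002 rot 0.01 [ 0.06 -0.34 -0.09  2.17 -0.49  0.51  0.38]
[0.5  0.35 0.4 ] err 0.000 rot 0.00 [ 0.42 -0.01 -1.32  2.    0.9   0.53 -1.49]
[0.55 0.35 0.15] err 0.000 rot 0.00 [-0.07  0.6  -0.95  2.15  2.    0.83 -2.41]
[0.55 0.08 0.15] err 0.000 rot 0.00 [ 0.69  0.44 -1.09  2.39  2.54  0.46 -2.56]
[0.55 0.06 0.07] err 0.000 rot 0.00 [ 0.62  0.71 -0.98  2.43  2.71  0.71 -2.57]
[0.62 0.05 0.07] err 0.000 rot 0.00 [ 0.61  0.73 -0.93  2.28  2.71  0.58 -2.51]
[0.62 0.05 0.15] err 0.000 rot 0.00 [ 0.69  0.5  -0.98  2.25  2.58  0.35 -2.5 ]
```

```bash
python3 -m creep '[[0,0,0,8.5,0],[0,0,0,8.5,0],[-0.026,0.032,-0.021,0,0],[-0.026,0.032,-0.021,0,0],[-0.026,0.032,-0.021,0,0],[0.008,0.035,0.0104,0,0],[0.008,0.035,0.0104,0,0],[0.008,0.035,0.0104,0,0],[0.008,0.035,0.0104,0,0],[0.008,0.035,0.0104,0,0]]'; python3 s.py
```

```text
clock: 9.2
position: [0.4989, 0.169, 0.3988]
tool_rot: [0.021, 0.906, 0.127, 0.404]
force: [0.3, -0.0, 1.7]
grip_width: 0.0006
grip_force: 0.0
9.2 [ 0.426 -0.313 -0.765  2.258 -0.456  0.256  1.499] [0.499 0.169 0.399] [ 0.267 -0.042  1.669]
[[-0.672 -0.064  0.737]
 [ 0.141  0.967  0.213]
 [-0.727  0.247 -0.641]]
tip [0.5092 0.172  0.3898]
```

```bash
python3 -m creep '[[0.004,0.029,0.0064,0,0],[0.004,0.029,0.0064,0,0],[0.004,0.029,0.0064,0,0],[0.004,0.029,0.0064,0,0],[0.004,0.029,0.0064,0,0],[0.004,0.029,0.0064,0,0],[0.014,-0.0066,0.0206,0,0],[0.014,-0.0066,0.0206,0,0],[0.014,-0.0066,0.0206,0,0],[0.014,-0.0066,0.0206,0,0]]'; python3 s.py
```

```text
clock: 10.2
position: [0.4834, 0.3012, 0.3525]
tool_rot: [0.021, 0.905, 0.134, 0.402]
force: [1.3, 0.6, -0.3]
grip_width: 0.0005
grip_force: 0.0
10.2 [ 0.765 -0.269 -1.41   2.22   0.48   0.172  0.331] [0.483 0.301 0.353] [ 1.318  0.59  -0.327]
[[-0.676 -0.07   0.734]
 [ 0.146  0.963  0.226]
 [-0.723  0.26  -0.64 ]]
tip [0.4937 0.3044 0.3435]
```

```bash
python3 -m creep '[[0.014,-0.0066,0.0206,0,0],[0.014,-0.0066,0.0206,0,0],[0.014,-0.0066,0.0206,0,0],[0.014,-0.0066,0.0206,0,0],[0.014,-0.0066,0.0206,0,0],[0.014,-0.0066,0.0206,0,0],[0.014,-0.0066,0.0206,0,0],[0,0,0,0,0],[0,0,0,0,0],[0,0,0,0,0]]'; python3 s.py
```

```text
clock: 11.2
position: [0.4947, 0.2848, 0.2306]
tool_rot: [0.018, 0.913, 0.127, 0.388]
force: [0.3, -0.2, 0.7]
grip_width: 0.0005
grip_force: 0.0
11.2 [ 0.325  0.353 -1.311  2.345  1.779  0.74  -0.807] [0.495 0.285 0.231] [ 0.255 -0.168  0.711]
[[-0.699 -0.065  0.712]
 [ 0.132  0.967  0.218]
 [-0.703  0.247 -0.667]]
tip [0.5046 0.2878 0.2212]
```

```bash
python3 -m creep '[[0.001,-0.02,0.004,0,0],[0.001,-0.02,0.004,0,0],[0.001,-0.02,0.004,0,0],[0.001,-0.02,0.004,0,0],[0.001,-0.02,0.004,0,0],[0.001,-0.02,0.004,0,0],[0.001,-0.02,0.004,0,0],[0.001,-0.02,0.004,0,0],[0.001,-0.02,0.004,0,0],[0.001,-0.02,0.004,0,0]]'; python3 s.py
```

```text
clock: 12.2
position: [0.5478, 0.1042, 0.1535]
tool_rot: [0.019, 0.916, 0.123, 0.382]
force: [0.1, -1.2, 0.1]
grip_width: 0.0003
grip_force: 0.0
12.2 [ 0.865  0.721 -1.41   2.433  2.174  0.737 -0.613] [0.548 0.104 0.154] [ 0.08  -1.202  0.082]
[[-0.708 -0.06   0.704]
 [ 0.128  0.969  0.211]
 [-0.694  0.24  -0.678]]
tip [0.5577 0.1071 0.144 ]
```

```bash
python3 -m creep '[[0,0,0,-8.5,0],[0,0,0,-8.5,0],[0.015,-0.0113,0.009,0,0],[0.015,-0.0113,0.009,0,0],[0.015,-0.0113,0.009,0,0],[0.015,-0.0113,0.009,0,0],[0.015,-0.0113,0.009,0,0],[0,0,0,0,0],[0,0,0,0,0],[0,0,0,0,0]]'; python3 s.py
python3 - <<'E'
from rig import cams; import cv2,numpy as np
a=cams.camera("scene");b=cams.camera("wrist"); np.savez("wr.npz",**b); np.savez("scene.npz",**a)
cv2.imwrite("pics/c.png",np.hstack([cv2.resize(a["color"][100:292,180:380],(400,384)),cv2.copyMakeBorder(cv2.resize(b["color"],(400,300)),0,84,0,0,cv2.BORDER_CONSTANT)]))
E
```

```text
clock: 13.2
position: [0.5569, 0.0503, 0.0684]
tool_rot: [-0.119, 0.91, 0.067, 0.391]
force: [-0.8, 1.0, 0.2]
grip_width: 0.0006
grip_force: 0.0
13.2 [ 0.983  1.134 -1.399  2.435  2.33   0.923 -0.056] [0.557 0.05  0.068] [-0.837  1.05   0.16 ]
[[-0.666 -0.269  0.696]
 [-0.164  0.963  0.216]
 [-0.728  0.03  -0.685]]
tip [0.5666 0.0533 0.0589]
```

View pics/c.png

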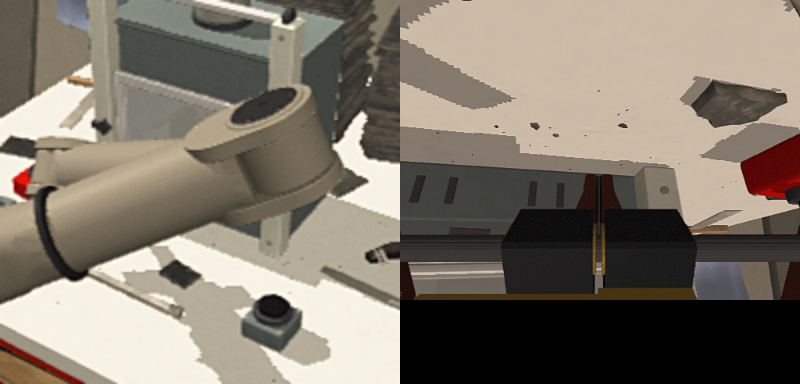

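```bash
python3 -m creep '[[-0.006,-0.005,0.006,0,0],[-0.006,-0.005,0.006,0,0],[-0.006,-0.005,0.006,0,0],[-0.006,-0.005,0.006,0,0],[-0.005,-0.005,0.005,0,0],[-0.005,-0.005,0.005,0,0],[-0.005,-0.005,0.005,0,0],[0,0,0,0,0],[0,0,0,0,0],[0,0,0,0,0]]'; python3 s.py
```

```text
clock: 14.3
position: [0.6179, 0.032, 0.0665]
tool_rot: [-0.119, 0.911, 0.069, 0.389]
force: [0.3, -0.1, -0.6]
grip_width: 0.0007
grip_force: 0.0
14.3 [ 0.981  1.129 -1.352  2.299  2.29   0.803  0.045] [0.618 0.032 0.066] [ 0.317 -0.071 -0.622]
[[-0.669 -0.27   0.693]
 [-0.163  0.962  0.217]
 [-0.726  0.032 -0.687]]
tip [0.6276 0.035  0.0568]
```

```bash
python3 -m creep '[[-0.0036,0.0002,-0.0034,0,0],[-0.0036,0.0002,-0.0034,0,0],[-0.0036,0.0002,-0.0034,0,0],[-0.0036,0.0002,-0.0034,0,0],[-0.0036,0.0002,-0.0034,0,0],[-0.0036,0.0002,-0.0034,0,0],[-0.0036,0.0002,-0.0034,0,0],[0,0,0,0,0],[0,0,0,0,0],[0,0,0,0,0]]'; python3 s.py
cat > m.py <<'E'
import sys; from rig import cams; from h import *; import cv2
for n in ["top","scene"]:
    c=cams.camera(n); np.savez(n+".npz",**c); P=cloud(c).reshape(-1,3); 
    k=(P[:,0]>.608)&(P[:,0]<.64)&(P[:,1]>-.17)&(P[:,1]<.105)&(P[:,2]>.09)&(P[:,2]<.26)
    h,e=np.histogram(P[k][:,2],bins=np.arange(.09,.26,.005)); i=h.argmax(); kk=k&(abs(P[:,2]-e[i]-.0025)<.008); print(n,"lip top z",np.median(P[kk][:,2]).round(4),int(kk.sum()),"y",np.percentile(P[kk][:,1],[5,95]).round(3))
    g=c["color"].max(2).reshape(-1)
    for nm,y0,y1 in(("L",.10,.18),("R",-.245,-.17)):
        k=(g<60)&(P[:,0]>.605)&(P[:,0]<.65)&(P[:,1]>y0)&(P[:,1]<y1)&(P[:,2]>.12)&(P[:,2]<.21)
        if k.sum(): print(n,"arrow",nm,int(k.sum()),P[k].min(0).round(3),np.median(P[k],0).round(3),P[k].max(0).round(3))
E
python3 m.py
```

```text
clock: 15.3
position: [0.6184, 0.0322, 0.1016]
tool_rot: [-0.119, 0.911, 0.068, 0.39]
force: [-4.5, 0.5, -0.5]
grip_width: 0.0005
grip_force: 1.7
15.3 [ 0.993  1.014 -1.371  2.295  2.211  0.73   0.03 ] [0.618 0.032 0.102] [-4.462  0.464 -0.464]
[[-0.668 -0.27   0.694]
 [-0.163  0.962  0.217]
 [-0.726  0.032 -0.687]]
tip [0.6281 0.0352 0.092 ]
top lip top z 0.1336 592 y [-0.153  0.094]
top arrow L 28 [0.633 0.124 0.16 ] [0.637 0.135 0.17 ] [0.643 0.157 0.181]
top arrow R 20 [ 0.643 -0.217  0.154] [ 0.645 -0.204  0.168] [ 0.65  -0.191  0.182]
scene lip top z 0.1318 72 y [-0.167 -0.123]
scene arrow R 44 [ 0.635 -0.23   0.154] [ 0.643 -0.207  0.165] [ 0.649 -0.192  0.176]
```

```bash
python3 -m creep '[[-0.0028,0.0001,-0.0027,0,0],[-0.0028,0.0001,-0.0027,0,0],[-0.0028,0.0001,-0.0027,0,0],[-0.0028,0.0001,-0.0027,0,0],[-0.0028,0.0001,-0.0027,0,0],[-0.0028,0.0001,-0.0027,0,0],[-0.0028,0.0001,-0.0027,0,0],[-0.0028,0.0001,-0.0027,0,0],[0,0,0,0,0],[0,0,0,0,0]]'; python3 s.py; python3 m.py
python3 - <<'E'
from h import *; import cv2
t=load("top")["color"][150:210,190:340]; cv2.imwrite("pics/d.png",cv2.resize(t,None,fx=5,fy=5,interpolation=cv2.INTER_CUBIC))
E
```

```text
clock: 16.4
position: [0.6186, 0.0315, 0.133]
tool_rot: [-0.119, 0.911, 0.068, 0.39]
force: [-2.2, 1.1, -0.4]
grip_width: 0.0002
grip_force: 0.9
16.4 [ 1.008  0.902 -1.38   2.286  2.137  0.649  0.022] [0.619 0.032 0.133] [-2.221  1.108 -0.352]
[[-0.667 -0.269  0.694]
 [-0.163  0.963  0.216]
 [-0.727  0.031 -0.686]]
tip [0.6283 0.0345 0.1234]
top lip top z 0.1657 606 y [-0.154  0.094]
top arrow L 29 [0.633 0.125 0.159] [0.637 0.135 0.169] [0.644 0.16  0.18 ]
top arrow R 19 [ 0.642 -0.218  0.161] [ 0.644 -0.204  0.168] [ 0.649 -0.191  0.18 ]
scene lip top z 0.1638 199 y [-0.166 -0.054]
scene arrow R 46 [ 0.635 -0.229  0.152] [ 0.642 -0.207  0.164] [ 0.65  -0.189  0.179]
```

```bash
python3 -m creep '[[0.0049,0,0.0046,0,0],[0.0049,0,0.0046,0,0],[0.0049,0,0.0046,0,0],[0.0049,0,0.0046,0,0],[0.0107,0.0043,-0.011,0,0],[0.0107,0.0043,-0.011,0,0],[0.0107,0.0043,-0.011,0,0],[0.0107,0.0043,-0.011,0,0],[0.0107,0.0043,-0.011,0,0],[0,0,0,0,0]]'; python3 s.py; python3 m.py
```

```text
clock: 17.5
position: [0.5494, 0.0306, 0.1061]
tool_rot: [-0.119, 0.912, 0.07, 0.386]
force: [0.1, -0.0, -0.8]
grip_width: 0.0004
grip_force: 0.0
17.5 [ 1.061  0.944 -1.409  2.435  2.249  0.737 -0.085] [0.549 0.031 0.106] [ 0.068 -0.017 -0.76 ]
[[-0.674 -0.271  0.687]
 [-0.164  0.962  0.219]
 [-0.72   0.035 -0.693]]
tip [0.559  0.0337 0.0964]
top lip top z 0.1657 610 y [-0.154  0.095]
top arrow L 35 [0.633 0.124 0.156] [0.637 0.137 0.171] [0.643 0.16  0.179]
top arrow R 18 [ 0.643 -0.217  0.156] [ 0.645 -0.206  0.168] [ 0.65  -0.191  0.179]
scene lip top z 0.1636 86 y [-0.168 -0.12 ]
scene arrow R 47 [ 0.636 -0.23   0.152] [ 0.642 -0.207  0.164] [ 0.65  -0.191  0.177]
```

```bash
cat > but.py <<'E'
from h import *
from feas import solve
c=load("top"); s=load("scene")
for cc,(u0,u1,v0,v1) in((c,(172,190,229,247)),(s,(166,187,190,212))):
    G=cc["color"][v0:v1,u0:u1].max(2); v,u=np.nonzero(G<60); print(len(u),ray(cc,u.mean()+u0,v.mean()+v0,.053).round(4), G.min())
tip=np.array([.466,.274,.058])
for t,b in((0,0),(10,17),(20,17),(20,40),(30,17),(40,17),(46,17),(46,40),(46,60)):
    a,bb=np.radians([t,b]); r=solve(tip,[np.sin(a)*np.cos(bb),np.sin(a)*np.sin(bb),-np.cos(a)]); print(t,b,"%.5f"%r[0],r[1].round(2))
E
python3 but.py
python3 - <<'E'
from sim import *
from rig import env
o=env.observe(); q=np.array(o["joint_positions"]); x,T=fk(q,p,s); print(x,o["position"])
run(q,x,T,[[.549,.1,.14],[.5,.25,.15],[.456,.27,.13],[.456,.27,.065]])
E
```

```text
67 [0.457  0.2729 0.053 ] 25
118 [0.4593 0.2478 0.053 ] 12
0 0 0.00000 [ 0.25  0.91 -1.31  2.04  1.05  1.03 -0.53]
10 17 0.00000 [-1.28  0.6   0.83  2.09 -0.79  0.58 -0.94]
20 17 0.00000 [-1.19  0.46  0.63  2.21 -0.75  0.25 -1.18]
20 40 0.00000 [ 0.4   0.75 -1.21  2.19  1.35  0.6   2.88]
30 17 0.00000 [-0.35  0.38 -0.37  2.28  1.7   0.25 -2.76]
40 17 0.00000 [ 0.05  0.64 -1.01  2.36  2.09  0.79 -2.84]
46 17 0.00017 [-1.43  0.55  0.79  2.36  3.28  0.35  1.38]
46 40 0.00068 [ 0.16  0.49 -0.76  2.36  3.01  0.36  1.64]
46 60 0.00000 [-1.22  0.93  1.17  2.35  4.29  1.36  0.68]
[0.54183929 0.02653633 0.11639369] [0.54980311 0.03124718 0.10653662]
[0.549 0.1   0.14 ] err 0.000 rot 0.00 [ 0.86  0.83 -1.41  2.41  2.16  0.77 -0.23]
[0.5  0.25 0.15] err 0.000 rot 0.00 [ 0.39  0.76 -1.38  2.39  2.01  1.   -0.5 ]
[0.456 0.27  0.13 ] err 0.001 rot 0.01 [ 0.25  0.87 -1.41  2.44  2.01  1.2  -0.6 ]
[0.456 0.27  0.065] err 0.005 rot 0.03 [ 0.18  1.23 -1.41  2.44  2.18  1.52 -0.57]
```

```bash
python3 -m creep '[[-0.003,0.0325,-0.008,0,0],[-0.003,0.0325,-0.008,0,0],[-0.003,0.0325,-0.008,0,0],[-0.003,0.0325,-0.008,0,0],[0.0066,0.0254,0.003,0,0],[0.0066,0.0254,0.003,0,0],[0.0066,0.0254,0.003,0,0],[0.0066,0.0254,0.003,0,0],[0.0066,0.0254,0.003,0,0],[0,0,0,0,0]]'; python3 s.py
```

```text
clock: 18.6
position: [0.4819, 0.2785, 0.1199]
tool_rot: [-0.124, 0.916, 0.073, 0.375]
force: [-1.1, 0.0, 0.7]
grip_width: 0.0003
grip_force: 0.0
18.6 [ 0.277  0.823 -1.374  2.417  2.016  1.137 -0.556] [0.482 0.279 0.12 ] [-1.093  0.039  0.674]
[[-0.688 -0.282  0.668]
 [-0.172  0.959  0.227]
 [-0.705  0.041 -0.708]]
tip [0.4913 0.2817 0.11  ]
```

```bash
python3 -m creep '[[0.008,0,-0.002,0,0],[0.008,0,-0.002,0,0],[0.008,0,-0.002,0,0],[0.008,0,-0.002,0,0],[0,0,0,0,0],[0,0,0,0,0],[0,0,0,0,0],[0,0,0,0,0],[0,0,0,0,0],[0,0,0,0,0]]'; python3 s.py
python3 - <<'E'
from rig import cams; import cv2,numpy as np
a=cams.camera("scene");b=cams.camera("wrist");t=cams.camera("top")
cv2.imwrite("pics/e.png",np.hstack([cv2.resize(a["color"][160:250,130:220],(390,390)),cv2.copyMakeBorder(cv2.resize(b["color"],(400,300)),0,90,0,0,cv2.BORDER_CONSTANT)]))
o=np.array([.456,.272,.058])
for n,c in(("scene",a),("wrist",b)): 
    x=c["R"]@o+c["t"]; print(n,c["fx"]*x[0]/x[2]+c["cx"],c["fy"]*x[1]/x[2]+c["cy"])
E
```

```text
clock: 19.6
position: [0.4693, 0.277, 0.1057]
tool_rot: [-0.121, 0.919, 0.067, 0.37]
force: [-0.4, -1.4, -0.9]
grip_width: 0.0005
grip_force: 0.0
19.6 [ 0.26   0.908 -1.409  2.435  2.018  1.244 -0.554] [0.469 0.277 0.106] [-0.421 -1.353 -0.894]
[[-0.697 -0.271  0.664]
 [-0.172  0.962  0.212]
 [-0.697  0.034 -0.717]]
tip [0.4786 0.28   0.0957]
scene 175.77351808842855 198.01229566163724
wrist 246.5171601776313 156.60656163370123
```

View pics/e.png

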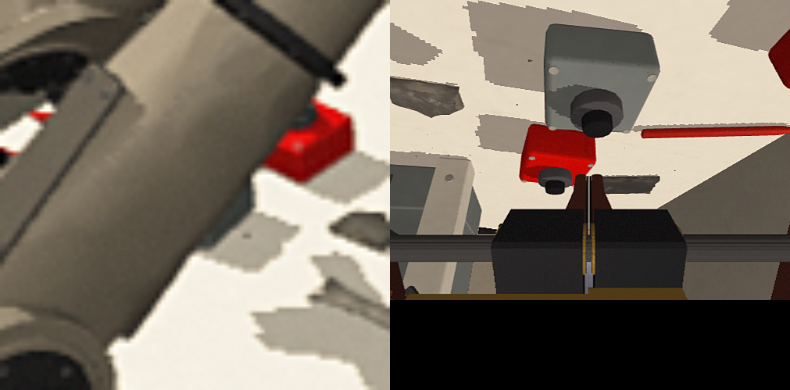

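The wrist view shows the narrow grey button's cap at about (597,122) in the composite, which is (265,156) in the camera image. The red look-alike is at (553,185). I'll measure the cap top with the wrist depth.

Run:
```python
from rig import cams; from h import *; import cv2
c=cams.camera("wrist"); P=cloud(c); u0,u1,v0,v1=235,300,105,185
R=P[v0:v1,u0:u1]; G=c["color"][v0:v1,u0:u1].max(2)
for a,b in((.03,.045),(.045,.052),(.0525,.07)):
    m=(R[...,2]>a)&(R[...,2]<b)&(R[...,0]<.52)&(G<90); v,u=np.nonzero(m)
    if m.sum(): print(a,m.sum(),np.median(R[m],0).round(4),R[m].min(0).round(3),R[m].max(0).round(3),"px",u.mean()+u0,v.mean()+v0)
m=(G<40); n,l,st,ce=cv2.connectedComponentsWithStats(m.astype(np.uint8)); print(st.tolist(),(ce+[u0,v0]).round(1).tolist())
for i in range(1,n):
    if st[i][4]>80: print(i,np.median(R[l==i],0).round(4),ray(c,*(ce[i]+[u0,v0]),.055).round(4))
```

```text
0.03 511 [0.4412 0.2707 0.0416] [0.437 0.262 0.038] [0.495 0.31  0.045] px 255.01956947162427 118.20547945205479
0.045 723 [0.44   0.2774 0.049 ] [0.437 0.264 0.045] [0.469 0.299 0.052] px 265.24896265560164 127.79253112033194
0.0525 1968 [0.4498 0.2805 0.0566] [0.438 0.265 0.053] [0.472 0.3   0.064] px 265.3856707317073 152.71189024390245
[[0, 0, 65, 80, 3992], [25, 9, 1, 1, 1], [30, 9, 1, 1, 1], [32, 9, 1, 1, 1], [16, 11, 1, 1, 1], [39, 10, 1, 1, 1], [10, 13, 2, 2, 2], [13, 12, 1, 1, 1], [6, 16, 2, 1, 2], [0, 19, 4, 6, 8], [10, 35, 40, 36, 1190]] [[267.8, 140.6], [260.0, 114.0], [265.0, 114.0], [267.0, 114.0], [251.0, 116.0], [274.0, 115.0], [245.5, 118.5], [248.0, 117.0], [241.5, 121.0], [236.5, 126.5], [264.5, 157.8]]
10 [0.4506 0.2804 0.0619] [0.4589 0.2831 0.055 ]
```

```bash
python3 -m creep '[[0.007,0,0,0,0],[0.007,0,0,0,0],[0.007,0,0,0,0],[0.007,0,0,0,0],[0,0,0,0,0],[0,0,0,0,0],[0,0,0,0,0],[0,0,0,0,0],[0,0,0,0,0],[0,0,0,0,0]]'; python3 s.py
```

```text
clock: 20.8
position: [0.4626, 0.2831, 0.0883]
tool_rot: [-0.12, 0.921, 0.063, 0.366]
force: [-0.2, -0.5, 0.1]
grip_width: 0.0002
grip_force: 0.0
20.8 [ 0.223  0.984 -1.409  2.435  2.037  1.323 -0.559] [0.463 0.283 0.088] [-0.207 -0.538  0.075]
[[-0.704 -0.267  0.658]
 [-0.174  0.963  0.204]
 [-0.689  0.029 -0.724]]
tip [0.4719 0.2859 0.0782]
```

```bash
python3 -m creep '[[0.003,-0.0015,-0.0003,0,0],[0.003,-0.0015,-0.0003,0,0],[0.003,-0.0015,-0.0003,0,0],[0.003,-0.0015,-0.0003,0,0],[0.002,0,0.001,0,0],[0.002,0,0.001,0,0],[0,0,0,0,0],[0,0,0,0,0],[0,0,0,0,0],[0,0,0,0,0]]'; python3 s.py
python3 - <<'E'
from rig import cams; import cv2,numpy as np
b=cams.camera("wrist");t=cams.camera("top")
cv2.imwrite("pics/f.png",np.hstack([cv2.resize(t["color"][205:270,140:220],(480,390),interpolation=cv2.INTER_CUBIC),cv2.resize(b["color"][100:300,170:340],(320,390))]))
E
```

```text
clock: 21.8
position: [0.462, 0.282, 0.0776]
tool_rot: [-0.119, 0.922, 0.061, 0.363]
force: [0.7, -1.6, 3.0]
grip_width: 0.0006
grip_force: 1.3
21.8 [ 0.22   1.031 -1.409  2.435  2.055  1.359 -0.55 ] [0.462 0.282 0.078] [ 0.716 -1.563  2.999]
[[-0.708 -0.264  0.655]
 [-0.176  0.964  0.199]
 [-0.684  0.026 -0.729]]
tip [0.4712 0.2848 0.0674]
```

View pics/f.png

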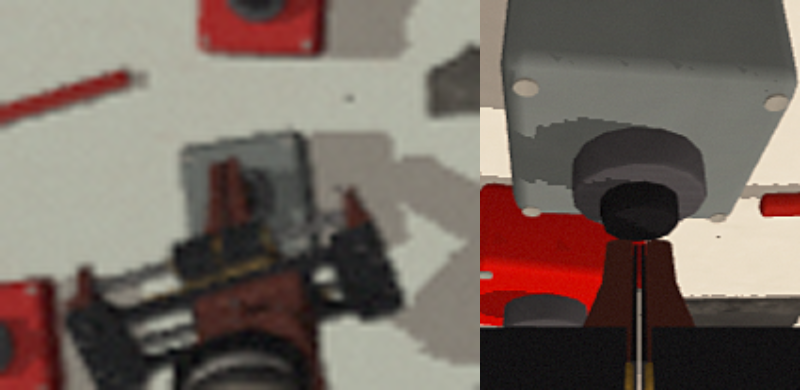

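The gripper is touching the cap (3 N). The top view shows the fingertips a little to the left (+y) of the button, so I'll lift, shift and press.

```bash
python3 -m creep '[[-0.0041,0,-0.0044,0,0],[0.0025,-0.0032,-0.0025,0,0],[0.0025,-0.0032,-0.0025,0,0],[0.002,0,0.0022,0,0],[0.002,0,0.0022,0,0],[0.002,0,0.0022,0,0],[0.002,0,0.0022,0,0],[0,0,0,0,0],[0,0,0,0,0],[0,0,0,0,0]]'; python3 s.py
```

```text
clock: 22.9
position: [0.463, 0.2792, 0.0729]
tool_rot: [-0.119, 0.923, 0.059, 0.362]
force: [-1.2, -2.5, 7.9]
grip_width: 0.0005
grip_force: 4.0
22.9 [ 0.224  1.048 -1.407  2.436  2.065  1.369 -0.544] [0.463 0.279 0.073] [-1.241 -2.472  7.934]
[[-0.71  -0.262  0.653]
 [-0.176  0.965  0.196]
 [-0.682  0.024 -0.731]]
tip [0.4722 0.2819 0.0627]
```

```bash
python3 -m creep '[[0.0014,0,0.0015,0,0],[0.0014,0,0.0015,0,0],[0,0,0,0,0],[0,0,0,0,0],[0,0,0,0,0],[0,0,0,0,0],[0,0,0,0,0],[0,0,0,0,0],[0,0,0,0,0],[0,0,0,0,0]]'; python3 s.py
python3 - <<'E'
from rig import cams; import cv2
b=cams.camera("wrist")
cv2.imwrite("pics/g.png",cv2.resize(b["color"][120:280,180:340],(600,600),interpolation=cv2.INTER_CUBIC))
E
```

```text
clock: 23.9
position: [0.4652, 0.2814, 0.0711]
tool_rot: [-0.118, 0.922, 0.061, 0.364]
force: [4.4, 0.6, 10.3]
grip_width: 0.0008
grip_force: 5.5
23.9 [ 0.222  1.064 -1.406  2.432  2.08   1.382 -0.542] [0.465 0.281 0.071] [ 4.354  0.59  10.315]
[[-0.707 -0.262  0.657]
 [-0.173  0.965  0.198]
 [-0.686  0.027 -0.727]]
tip [0.4744 0.2842 0.0609]
```

View pics/g.png

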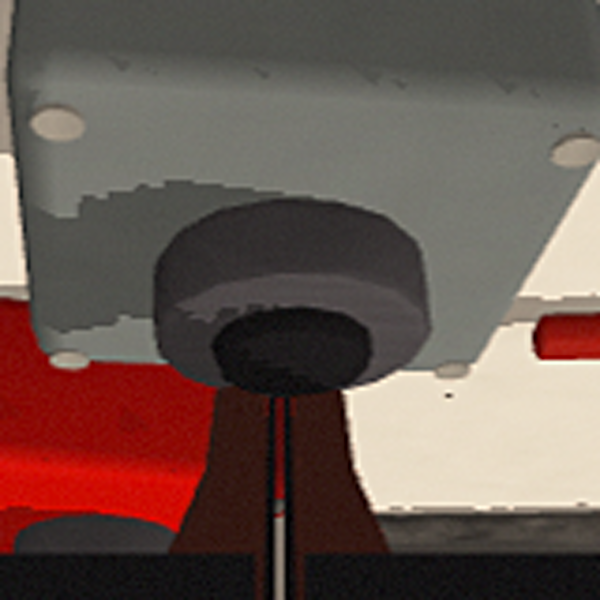

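```bash
python3 -m creep '[[-0.005,0,-0.0055,0,0],[-0.005,0,-0.0055,0,0],[0.0045,0,-0.004,0,0],[0.0045,0,-0.004,0,0],[0.0045,0,-0.004,0,0],[0.0045,0,-0.004,0,0],[0,0,0,0,0],[0,0,0,0,0],[0,0,0,0,0],[0,0,0,0,0]]'; python3 s.py
python3 - <<'E'
from rig import cams; import cv2
b=cams.camera("wrist")
cv2.imwrite("pics/h.png",cv2.resize(b["color"][120:280,180:340],(600,600),interpolation=cv2.INTER_CUBIC))
E
```

```text
clock: 24.95
position: [0.4523, 0.2841, 0.0843]
tool_rot: [-0.118, 0.925, 0.056, 0.356]
force: [0.4, -0.8, -0.4]
grip_width: 0.0006
grip_force: 0.0
24.95 [ 0.196  0.978 -1.409  2.435  1.996  1.333 -0.571] [0.452 0.284 0.084] [ 0.351 -0.783 -0.42 ]
[[-0.719 -0.258  0.645]
 [-0.179  0.966  0.187]
 [-0.672  0.019 -0.741]]
tip [0.4614 0.2867 0.074 ]
```

View pics/h.png

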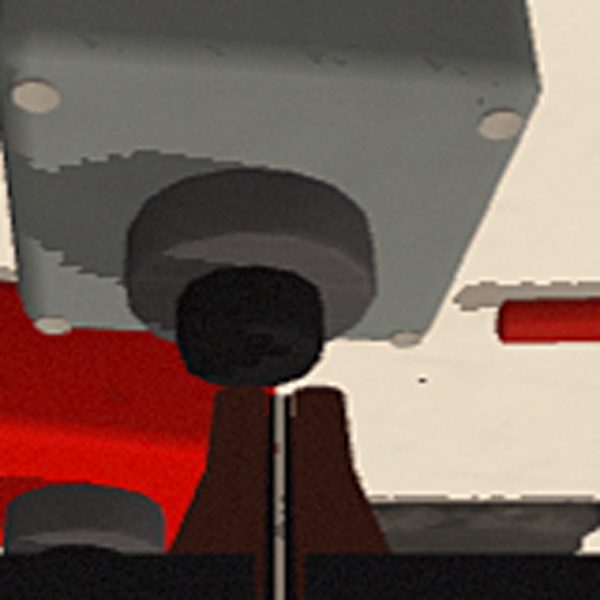

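The cap now stands clearly higher than when it was pressed, and the fingers sit about 30 px (4–5 mm) to the +y side of it. I'll press once more, centred.

```bash
python3 -m creep '[[0.001,-0.0048,-0.001,0,0],[0.002,0,0.0022,0,0],[0.002,0,0.0022,0,0],[0.002,0,0.0022,0,0],[0.002,0,0.0022,0,0],[0.002,0,0.0022,0,0],[0.002,0,0.0022,0,0],[0,0,0,0,0],[0,0,0,0,0],[0,0,0,0,0]]'; python3 s.py
```

```text
clock: 26.0
position: [0.4588, 0.2829, 0.0717]
tool_rot: [-0.118, 0.923, 0.055, 0.362]
force: [-8.2, -7.2, 44.7]
grip_width: 0.0004
grip_force: 22.1
26.0 [ 0.2    1.059 -1.41   2.434  2.055  1.402 -0.553] [0.459 0.283 0.072] [-8.222 -7.158 44.706]
[[-0.709 -0.257  0.656]
 [-0.178  0.966  0.186]
 [-0.682  0.015 -0.731]]
tip [0.468  0.2855 0.0615]
```

```bash
python3 -m creep '[[-0.007,0,-0.0075,0,0],[-0.014,0,-0.0145,0,0],[-0.014,0,-0.0145,0,0],[-0.014,0,-0.0145,0,0],[-0.014,0,-0.0145,0,0],[0,0,0,0,0],[0,0,0,0,0],[0,0,0,0,0],[0,0,0,0,0],[0,0,0,0,0]]'; python3 s.py; python3 m.py
python3 - <<'E'
from rig import cams; import cv2
b=cams.camera("wrist"); t=cams.camera("top")
cv2.imwrite("pics/i.png",cv2.hconcat([cv2.resize(b["color"],(400,300)),cv2.resize(t["color"][120:330,100:380],(400,300))]))
E
```

```text
clock: 27.0
position: [0.4574, 0.281, 0.1565]
tool_rot: [-0.118, 0.926, 0.055, 0.354]
force: [-0.1, 0.3, -0.4]
grip_width: 0.0004
grip_force: 0.0
27.0 [ 0.273  0.627 -1.406  2.396  1.786  1.01  -0.514] [0.457 0.281 0.157] [-0.091  0.289 -0.354]
[[-0.722 -0.257  0.642]
 [-0.18   0.966  0.185]
 [-0.668  0.018 -0.744]]
tip [0.4663 0.2836 0.1461]
top lip top z 0.1656 613 y [-0.153  0.094]
top arrow L 35 [0.633 0.125 0.16 ] [0.638 0.137 0.169] [0.644 0.161 0.18 ]
top arrow R 20 [ 0.642 -0.217  0.155] [ 0.645 -0.204  0.171] [ 0.649 -0.191  0.183]
scene lip top z 0.1635 442 y [-0.155  0.091]
scene arrow L 35 [0.628 0.128 0.153] [0.632 0.14  0.165] [0.646 0.165 0.176]
scene arrow R 48 [ 0.635 -0.232  0.153] [ 0.643 -0.207  0.164] [ 0.65  -0.188  0.176]
```

View pics/i.png

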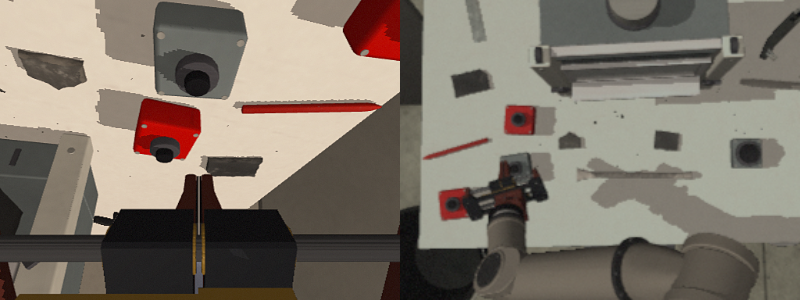

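The lip is at the arrow height (about 0.1645 m for both), the narrow button at (193,80) is back up, the loose things are in place, and the robot touches nothing.

```bash
python3 -c "
from rig import env; print(env.hand_in())"
```

```text
the job is handed in; nothing more can be done
None
```

The window's lip measures level with the arrow points to about 1–2 mm. The narrow button was pressed to its stop and let go, the loose things look undisturbed, and the job was handed in at about 27 s; no verdict came back.

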